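# Load the clip caddy into the bag-closing feeder, lid down

## Robot

A 6-joint arm with a two-finger parallel gripper is mounted at the origin on the work surface. World frame = base frame: x ahead of the robot, y to its left, z up, the work surface at z = 0. Lengths are in m, angles in rad, forces in N, time in s.
With the tool pointing down it reaches from about 0.25 to 0.775 m from the base axis. Payload 4 kg.
Tool frame: the origin (TCP) lies midway between the tips of the shut fingers; the grasp point (between the pads) lies 19 mm behind it (robot.pinch_z is the distance from the TCP to the grasp point, in m); x points along the fingers, y is the direction in which the jaws open and shut, and the axes are right-handed (so a half turn about x gives the same grasp; the last joint's range is limited). The gripper opens to 94 mm and grips with 3 to 60 N. Pads are 16 mm wide; open, the fingers measure 119 mm over their backs; the gripper's body (75 mm by 177 mm) begins 78 mm behind the grasp point.
Start: joints at [1.014, 0.087, 1.371, -0, 1.684, -0.103], TCP at [0.241, 0.494, 0.206] pointing down, gripper open.
Joint ranges: [-3.1, 3.1], [-0.76, 2.03], [0.27, 2.55], [-1.08, 4.22], [0.17, 2.65], [-2.57, 2.57]. Speed limits (rad/s): [2.79, 2.79, 3.14, 3.14, 3.14, 3.14].

## Interface

Orientations are given as [roll, pitch, yaw] about the fixed x, y, z axes, in that order (R = Rz(yaw) Ry(pitch) Rx(roll)).
In Python, from bench import robot, imaging gives the robot as it stands. The module is installed in compiled form; this text tells all that it offers.
- The arm moves only by the tool drive_tool, never from a script. Its argument "commands" is a list that holds one entry, the list of rows, each a list of 4 numbers: the shift along the tool's x, y, z as a fraction of full scale, then the turn about the tool's x as a fraction of full scale. A call has 1 to 20 rows; each row shifts and turns the commanded pose from where the row before left it, along the tool's axes as they then stand; what a row does not reach is not made up. Full scale, the value 1, is 0.25 m for a shift and 360 degrees for a turn. A row lasts 1/10 s, in which the tool goes at most 50 mm and 8.59 degrees, less where a joint would pass 70% of its speed; a pose out of reach is approached as far as the arm can. A call with a number of a shift or a turn outside -1 to 1 is refused whole. A call with a gripper value outside its range is refused whole. "grip" is the opening, from 0 (shut) to 1 (fully open), set as the call begins (left out, the last holds). The fingers move at their own pace and stop on an object; the grip force is fixed at half the most. Time passes only in rows, so rows that do not move let the fingers close. It gives the time, the measured TCP pose, the force and the opening at its end, in the units of the state.
- robot.get_obs(): the state, without advancing time (a new reading comes with each control period).
- imaging.snapshot(name): name is "scene" or "top" or "wrist"; returns a dict with "pixels" (420x560x3 uint8, red, green, blue), "z_map" (420x560 float32, m along the optical axis (not along the pixel's ray), 0 where there is no reading), "mtx" (3x3 intrinsics, pixels), "extrinsics" (4x4, takes a point from world to camera coordinates). Camera axes: x right, y up, looking along -z (the intrinsics and any distortion apply to the point x, -y, -z); pixel columns grow to the right and rows downward; lengths in m; the calibration is good to about 2 mm. A picture is of the moment at which its call begins.
- robot.close_job(): hands the job in, once; it reports no verdict.
The state is a dict: "time": time; "joint_positions": joint angles; "qvel": joint speeds; "joint_torque": joint torques, N m; "tool_pos": TCP position; "ee_rot": TCP orientation; "wrist_force": force on the tool from outside, world axes, zero at the start; "wrist_torque": the same for the moment, N m; "width": finger opening in m.
Only numpy, scipy, OpenCV 4.12 (cv2) and the standard library are available. Lean on these libraries where they do the work, as an engineer would, in place of code of your own. Each camera call takes 0.05 s, during which the arm holds its last target.

## Task

The feeder at the packing table has run out of bag clips. Take the white caddy with the green lid from its steel cradle, turn it upside down with its loose lid pinched shut so that it never opens, and lay it lid-down in the middle of the empty yellow V-shaped feeder cradle, flat against the V. Let it go there, and leave the red-lidded caddy alone.

Things in the scene. Friction and masses are not known exactly. Their poses are not given: they have to be found in the camera images.
- green_caddy: White caddy full of bag clips, about 0.3 kg: 64 (own x) x 116 (y) x 48 mm (z) with its lid. Origin: centre of its underside; +z out through the lid. It starts tipped in a steel V cradle: lid facing up and to the left at 45 deg, +x down and to the left at 45 deg. Lid and underside are free in the middle, so fingers pointing along +x can pinch the 48 mm from lid to underside.
- green_lid: Its loose green lid: plate 61 x 113 x 6 mm, no knob, no latch, with a 10 mm lip that plugs into the white tray with 1.5 mm play all round. Origin: centre of the plate's underside, 42 mm along z from the caddy's origin when shut; same axes as the caddy.
- red_caddy: Bystander: the same caddy with a red lid, in the same kind of steel cradle. Not to be moved.
- feeder: Fixed yellow cradle. Origin under its base, on the table; z up, +x to the left (+-15 deg). V of two 45 deg faces, bottom line along y, 60 mm above the origin; each face is two 12 mm wide arms at y = +-45 mm, 50 mm long (-x side) and 44 mm (+x side); clear between for a finger. Black tray, 22 mm high, on the -x side. Caddy lid-down on the -x face: its middle is at x = -6, z = 100 mm. Steel cradles: same V.

How it is judged:
By the outcome, as a careful person would: the job done as asked, in the order asked, and still so for the second after the job is handed in, with the robot touching nothing.
It also fails if it takes over 48 s, if anything falls off the work surface, if the arm or the gripper's body presses on something with over 40 N, if the wrist force passes 120 N, or if a joint passes its speed limit or range.

## Working session

There is one attempt and no reset: what is moved stays moved. The work goes in short steps, Python scripts to look and compute and a tool call to move; the robot and the scene stay as the last step left them, time stands still between calls to the robot, and variables do not carry over. Pictures are saved under pics/ and viewed, and the job is handed in when it is done.

Besides the shell and the picture viewer there is one more tool, called after ">>>" as a command line: name --argument value ..., lists and objects as JSON in quotes. drive_tool: Moves the arm, as the interface text tells. Shift numbers are shares of 0.25 m and turn numbers shares of 360 degrees, none past 1 either way. Its arguments: {"type":"object","properties":{"commands":{"type":"array","items":{"type":"array","items":{"type":"array","items":{"type":"number","minimum":-1,"maximum":1}}}},"grip":{"type":"number"}},"required":["commands"]}

```bash
mkdir -p pics; ls; python3 - <<'E'
from bench import robot, imaging
import cv2,numpy as np
print(robot.get_obs()); print(robot.pinch_z)
for n in ["scene","top","wrist"]:
    s=imaging.snapshot(n); cv2.imwrite(f"pics/{n}0.png",s["pixels"][:,:,::-1]); np.savez(f"{n}0.npz",**s)
    print(n,s["mtx"],s["extrinsics"], s.keys())
E
```

```text
pics
{'time': 0.0, 'joint_positions': array([ 1.01392996e+00,  8.79349455e-02,  1.37226130e+00,  6.40773463e-06,
        1.68357529e+00, -1.03074503e-01]), 'qvel': array([ 4.04734737e-05, -4.71654761e-04,  8.65316991e-04,  1.05973082e-03,
       -3.06267889e-04,  1.21992167e-03]), 'joint_torque': array([-1.41374428e-03, -3.40179920e+01, -3.02428830e+01,  7.19175115e-02,
        3.29849054e-02, -1.48652425e-04]), 'tool_pos': array([0.24080566, 0.49387276, 0.20431156]), 'ee_rot': array([-1.6767937 ,  1.56861744, -2.13058485]), 'wrist_force': array([-0.01661441,  0.31628834, -0.54322796]), 'wrist_torque': array([ 0.02144544, -0.00147663,  0.05764858]), 'width': 0.09392032324193272}
0.0188
scene [[464.98696661   0.         277.5913194 ]
 [  0.         464.98696661 211.43811883]
 [  0.           0.           1.        ]] [[ 0.6201312   0.78420655  0.02138653 -0.30497851]
 [-0.45480483  0.33716851  0.82429968  0.16306521]
 [ 0.63921034 -0.52090064  0.56574964 -1.34400603]
 [ 0.          0.          0.          1.        ]] dict_keys(['pixels', 'z_map', 'mtx', 'extrinsics'])
top [[465.31090107   0.         283.28472945]
 [  0.         465.31090107 200.31418082]
 [  0.           0.           1.        ]] [[ 0.01802885 -0.99933956 -0.03155009  0.00260355]
 [ 0.99166866  0.01384722  0.12806842 -0.54146655]
 [-0.12754696 -0.03359616  0.99126337 -0.96033666]
 [ 0.          0.          0.          1.        ]] dict_keys(['pixels', 'z_map', 'mtx', 'extrinsics'])
wrist [[313.93443593   0.         278.8002555 ]
 [  0.         313.93443593 212.21381236]
 [  0.           0.           1.        ]] [[ 0.43756525  0.89918595 -0.00113137 -0.54940097]
 [-0.86286167  0.41953432 -0.28188773  0.03013234]
 [-0.25299484  0.12432049  0.95944673 -0.39170794]
 [ 0.          0.          0.          1.        ]] dict_keys(['pixels', 'z_map', 'mtx', 'extrinsics'])
```

View pics/scene0.png

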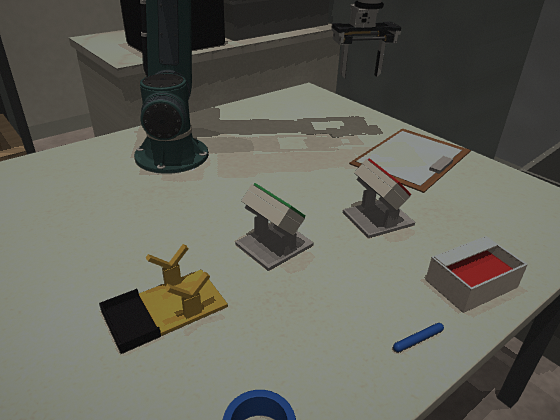

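View pics/top0.png

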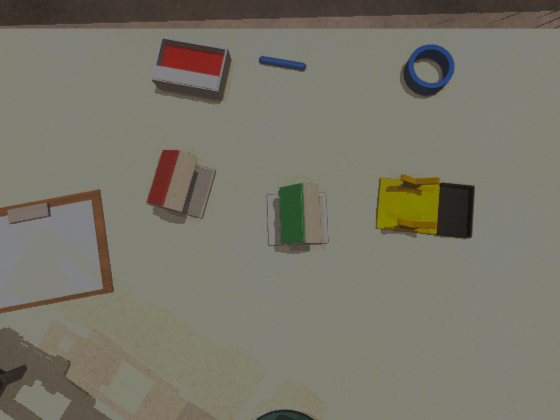

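View pics/wrist0.png

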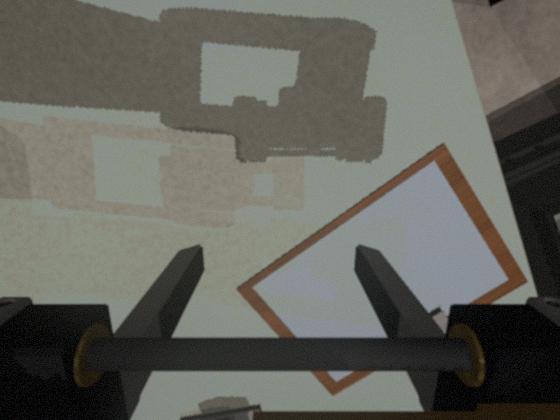

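The scene view shows the green caddy near (270,210), the red caddy near (385,180) and the feeder near (170,300). In the top view, green is at (300,213), the feeder at (410,207) and its black tray at (455,210). I'll measure these next.

```bash
cat > h.py <<'E'
import numpy as np, cv2
from scipy.spatial.transform import Rotation as Ro
def cloud(s):
    Z=s["z_map"].astype(float); K=s["mtx"]; E=s["extrinsics"]
    v,u=np.mgrid[:Z.shape[0],:Z.shape[1]]
    P=np.stack([(u-K[0,2])/K[0,0]*Z,-(v-K[1,2])/K[1,1]*Z,-Z],-1)
    W=(P-E[:3,3])@E[:3,:3]
    W[Z==0]=np.nan
    return W
def plane(p,it=400,t=.003):
    rng=np.random.default_rng(0);best=None
    for _ in range(it):
        a,b,c=p[rng.choice(len(p),3,False)]
        n=np.cross(b-a,c-a);l=np.linalg.norm(n)
        if l<1e-7: continue
        n/=l; m=abs((p-a)@n)<t
        if best is None or m.sum()>best.sum(): best=m
    q=p[best];c=q.mean(0);n=np.linalg.svd(q-c,full_matrices=False)[2][2]
    if n[2]<0:n=-n
    return c,n,q
def Rt(o): return Ro.from_euler('xyz',o["ee_rot"]).as_matrix()
E
python3 - <<'E'
from h import *
for n in ["top","scene"]:
    s=np.load(f"{n}0.npz"); W=cloud(s); I=s["pixels"].astype(int)
    hsv=cv2.cvtColor(s["pixels"],cv2.COLOR_RGB2HSV).astype(int)
    H,S,V=hsv[...,0],hsv[...,1],hsv[...,2]
    print(n,"table z",np.nanmedian(W[...,2]))
    box=(W[...,0]>.4)&(W[...,0]<.66)&(W[...,1]>-.1)&(W[...,1]<.05)
    for nm,m in [("green",(H>45)&(H<80)&(S>100)&box),("yellow",(H>20)&(H<33)&(S>150)),("all-above",box&(W[...,2]>.03))]:
        p=W[m];p=p[~np.isnan(p[:,0])]
        print(nm,len(p),p.min(0).round(3),p.max(0).round(3))
        if nm=="green":
            c,nn,q=plane(p);print(" plane",c.round(4),nn.round(3),len(q))
            r=cv2.minAreaRect; 
            # in-plane extents
            ex=np.linalg.svd(q-q.mean(0),full_matrices=False)[2];d=(q-c)@ex.T
            print(" axes",ex.round(3).tolist(),np.percentile(d,[0.5,99.5],axis=0).round(4).tolist())
    # high yellow
    m=(H>20)&(H<33)&(S>150)&(W[...,2]>.05);p=W[m]
    print("arms",p.min(0),p.max(0))
    np.save(n+"_arms.npy",p)
    for sgn in (0,1):
        m=(H>20)&(H<33)&(S>150)&(W[...,2]<.03);b=W[m]
    rect=cv2.minAreaRect(b[:,:2].astype(np.float32)*1000);print("base rect",rect,np.median(b[:,2]))
    k=(V<40)&(W[...,0]>.4)&(W[...,0]<.66)&(W[...,1]<-.2)&(W[...,1]>-.5)
    b=W[k];print("black",len(b),cv2.minAreaRect(b[:,:2].astype(np.float32)*1000),b[:,2].max())
E
```

```text
top table z 0.0006229931648791367
green 1270 [ 0.45  -0.033  0.093] [0.562 0.016 0.141]
 plane [ 0.5049 -0.0081  0.118 ] [-0.039  0.704  0.709] 1252
 axes [[-0.998, -0.062, 0.007], [0.049, -0.708, 0.705], [-0.039, 0.704, 0.709]] [[-0.0552, -0.032, -0.0029], [0.0547, 0.0288, 0.0026]]
yellow 3055 [ 0.478 -0.327  0.002] [ 0.598 -0.189  0.097]
all-above 2354 [ 0.446 -0.065  0.066] [0.565 0.021 0.141]
arms [ 0.48284963 -0.30254447  0.0500924 ] [ 0.59002529 -0.21876167  0.09684157]
base rect ((538.3094482421875, -258.710693359375), (130.14718627929688, 113.55433654785156), 84.83272552490234) 0.010498380515888053
black 1411 ((527.8145751953125, -357.50921630859375), (68.7780532836914, 111.42830657958984), 84.72838592529297) 0.028117907963564698
scene table z -0.0007026681804792238
green 145 [ 0.449 -0.035  0.091] [0.562 0.014 0.137]
 plane [ 0.5213 -0.0237  0.1288] [-0.036  0.709  0.705] 143
 axes [[0.958, 0.226, -0.178], [-0.285, 0.669, -0.687], [-0.036, 0.709, 0.705]] [[-0.0706, -0.0173, -0.0024], [0.05, 0.0395, 0.0023]]
yellow 2033 [ 0.475 -0.33   0.002] [ 0.596 -0.191  0.094]
all-above 1918 [ 0.446 -0.067  0.03 ] [0.565 0.014 0.137]
arms [ 0.48113941 -0.30403689  0.05011911] [ 0.5890265  -0.2241865   0.09381285]
base rect ((536.2448120117188, -260.5463562011719), (129.79388427734375, 111.74613189697266), 84.7743911743164) 0.009239695937858023
black 2295 ((526.5506591796875, -359.4112243652344), (70.5147705078125, 115.89495086669922), 84.74889373779297) 0.023839228308159804
```

```bash
python3 - <<'E'
from h import *
s=np.load("top0.npz")
a=cv2.resize(s["pixels"][150:270,240:490,::-1],None,fx=3.2,fy=3.2,interpolation=cv2.INTER_CUBIC)
cv2.imwrite("pics/topz.png",np.clip(a*1.6,0,255).astype(np.uint8))
s=np.load("scene0.npz")
a=cv2.resize(s["pixels"][150:360,90:330,::-1],None,fx=2.8,fy=2.8,interpolation=cv2.INTER_CUBIC)
cv2.imwrite("pics/scz.png",np.clip(a*1.6,0,255).astype(np.uint8))
E
```

```text
(no output)
```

View pics/topz.png

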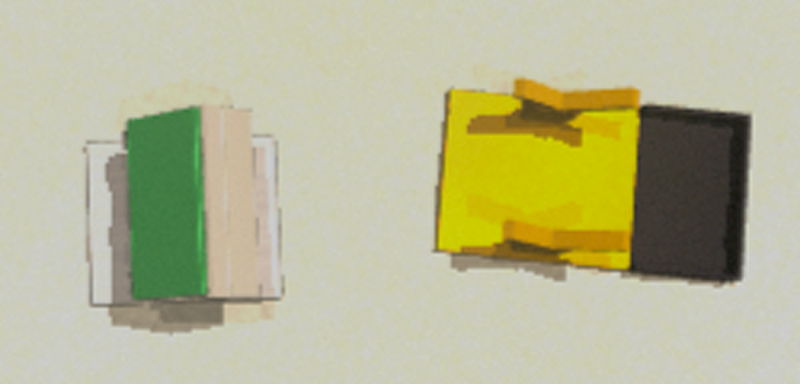

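View pics/scz.png

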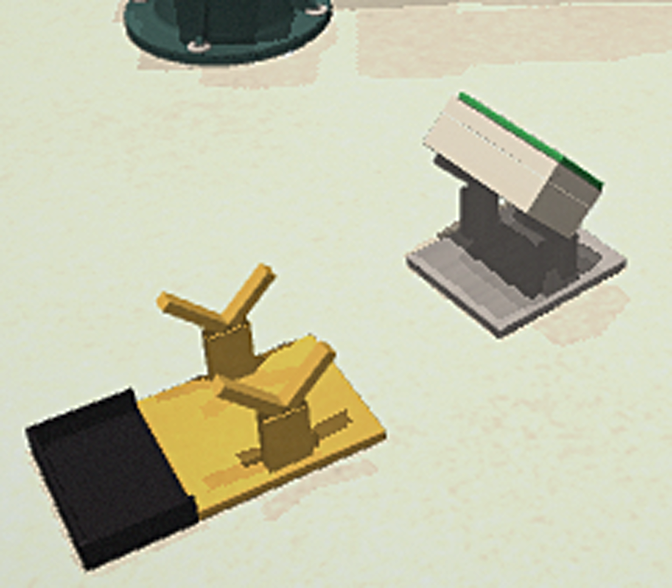

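```bash
python3 - <<'E'
from h import *
from bench import robot
o=robot.get_obs();R=Rt(o);print(R.round(3))
for n in ["top","scene","wrist"]:
    W=cloud(np.load(n+"0.npz")).reshape(-1,3)
    m=(W[:,1]>.45)&(W[:,1]<1.6)&(W[:,2]>.03)&(abs(W[:,0])<.8)
    p=W[m]
    H,xe,ye=np.histogram2d(p[:,0],p[:,1],bins=[np.arange(-.8,.81,.2),np.arange(.4,1.61,.2)])
    print(n,len(p));print(H.astype(int))
    p=W[(W[:,2]<.03)&(W[:,2]>-.02)];print("table y range",p[:,1].min(),p[:,1].max())
# arm fit
from scipy.optimize import least_squares
for n in ["top","scene"]:
    p=np.load(n+"_arms.npy");p=p[p[:,2]>.062]
    def res(t):
        yaw,x0,y0,zb=t
        d=np.array([np.cos(yaw),np.sin(yaw)])
        s=(p[:,:2]-[x0,y0])@d
        return (p[:,2]-zb-abs(s))*.707
    # constrain along-line center separately
    f=least_squares(lambda t:res([t[0],.537,t[1],t[2]]),[1.48,-.26,.06],loss="soft_l1",f_scale=.002)
    yaw=f.x[0];d=np.array([-np.sin(yaw),np.cos(yaw)]);l=(p[:,:2]-[.537,f.x[1]])@d
    print(n,np.degrees(yaw),f.x,"rms",np.sqrt(np.mean(f.fun**2)),"line range",np.percentile(l,[1,99]),len(p))
    e=np.array([np.cos(yaw),np.sin(yaw)]);s=(p[:,:2]-[.537,f.x[1]])@e;print("s range",s.min(),s.max(), "ctr", np.array([.537,f.x[1]])+d*np.percentile(l,[1,99]).mean())
E
```

```text
[[-0.001  0.438  0.899]
 [-0.001  0.899 -0.438]
 [-1.    -0.002 -0.   ]]
top 0
[[0 0 0 0 0 0]
 [0 0 0 0 0 0]
 [0 0 0 0 0 0]
 [0 0 0 0 0 0]
 [0 0 0 0 0 0]
 [0 0 0 0 0 0]
 [0 0 0 0 0 0]
 [0 0 0 0 0 0]]
table y range -0.6105668276746928 0.6942108088282973
scene 18259
[[1549 1625 1340 1042  499    0]
 [ 346  393  344  285  272    0]
 [   0    0    0    0 1176    0]
 [   0    0    0    0 2509    0]
 [   6    0    0    0 3694 1571]
 [1608    0    0    0    0    0]
 [   0    0    0    0    0    0]
 [   0    0    0    0    0    0]]
table y range -0.5813029429169094 2.1256474892494537
wrist 45303
[[    0     0     0     0     0     0]
 [    0     0     0     0     0     0]
 [    0     0     0     0     0     0]
 [    0     0     0     0     0     0]
 [ 8393     0     0     0     0     0]
 [36910     0     0     0     0     0]
 [    0     0     0     0     0     0]
 [    0     0     0     0     0     0]]
table y range 0.07847540889131023 0.7492069995782615
top 84.82099879720201 [ 1.4804057  -0.2588619   0.05998286] rms 0.002356978332433739 line range [-0.05048398  0.05085376] 469
s range -0.040201876935180104 0.03655564125231445 ctr [ 0.53681587 -0.25884521]
scene 82.343046147237 [ 1.43715727 -0.260778    0.05539216] rms 0.002962118634718523 line range [-0.05123995  0.05259825] 79
s range -0.03799897199934677 0.038265691017546434 ctr [ 0.53632691 -0.26068751]
```

>>> drive_tool --commands '[[[-0.112, 0.008, -0.149, 0], [-0.112, 0.008, -0.149, 0], [-0.112, 0.008, -0.149, 0], [-0.112, 0.008, -0.149, 0], [-0.112, 0.008, -0.149, 0], [-0.112, 0.008, -0.149, 0], [-0.112, 0.008, -0.149, 0]]]'

```text
time: 0.85
tool_pos: [0.0115, 0.6215, 0.4023]
ee_rot: [-0.743, 1.571, -1.197]
wrist_force: [-0.2, 1.0, 0.8]
width: 0.0941
```

```bash
cat > st.py <<'E'
from h import *
from bench import robot
o=robot.get_obs();R=Rt(o)
x=R[:,0]
print("t",round(o["time"],2),"q",o["joint_positions"].round(3),"p",o["tool_pos"].round(4),"w",o["width"].round(4),"F",o["wrist_force"].round(1))
print(R.round(3)); print("az",np.degrees(np.arctan2(x[1],x[0])).round(2),"down",np.degrees(np.arcsin(-x[2])).round(2))
E
python3 st.py
```

```text
Traceback (most recent call last):
  File "st.py", line 5, in <module>
    print("t",round(o["time"],2),"q",o["joint_positions"].round(3),"p",o["tool_pos"].round(4),"w",o["width"].round(4),"F",o["wrist_force"].round(1))
                                                                                                  ^^^^^^^^^^^^^^^^
AttributeError: 'float' object has no attribute 'round'
```

>>> drive_tool --commands '[[[0, 0.18, -0.088, 0], [0, 0.18, -0.088, 0], [0, 0.18, -0.088, 0], [0, 0.18, -0.088, 0], [0, 0.18, -0.088, 0]]]'

```text
time: 1.35
tool_pos: [0.0114, 0.789, 0.341]
ee_rot: [2.013, 1.497, 1.559]
wrist_force: [0.3, -0.8, -0.0]
width: 0.0938
```

```bash
sed -i 's/o\["width"\].round(4)/round(o["width"],4)/' st.py
python3 st.py
```

```text
t 1.35 q [1.482 0.703 0.275 0.007 2.09  0.368] p [0.0114 0.789  0.341 ] w 0.0938 F [ 0.3 -0.8 -0. ]
[[ 0.001  0.438  0.899]
 [ 0.074  0.896 -0.437]
 [-0.997  0.067 -0.032]]
az 89.32 down 85.77
```

>>> drive_tool --commands '[[[-0.06, 0.17, -0.083, 0], [-0.06, 0.17, -0.083, 0], [-0.06, 0.17, -0.083, 0], [-0.06, 0.17, -0.083, 0]]]'

```text
time: 1.75
tool_pos: [0.0097, 0.8419, 0.3374]
ee_rot: [2.011, 1.365, 1.558]
wrist_force: [-0.4, -0.2, -0.7]
width: 0.0941
```

```bash
python3 st.py
```

```text
t 1.75 q [1.486 0.716 0.276 0.016 1.944 0.376] p [0.0097 0.8419 0.3374] w 0.0941 F [-0.4 -0.2 -0.7]
[[ 0.003  0.438  0.899]
 [ 0.205  0.88  -0.429]
 [-0.979  0.185 -0.087]]
az 89.25 down 78.19
```

>>> drive_tool --commands '[[[-0.06, 0.17, -0.083, 0], [-0.06, 0.17, -0.083, 0], [-0.06, 0.17, -0.083, 0], [-0.06, 0.17, -0.083, 0], [-0.06, 0.17, -0.083, 0], [-0.06, 0.17, -0.083, 0], [-0.06, 0.17, -0.083, 0], [-0.06, 0.17, -0.083, 0], [-0.06, 0.17, -0.083, 0], [-0.06, 0.17, -0.083, 0]]]'

```text
time: 2.75
tool_pos: [0.006, 0.9235, 0.4252]
ee_rot: [2.014, 1.017, 1.56]
wrist_force: [-1.1, 0.7, 0.7]
width: 0.0941
```

```bash
python3 st.py
```

```text
t 2.75 q [1.489 0.66  0.275 0.038 1.655 0.385] p [0.006  0.9235 0.4252] w 0.0941 F [-1.1  0.7  0.7]
[[ 0.006  0.437  0.9  ]
 [ 0.526  0.764 -0.374]
 [-0.851  0.475 -0.225]]
az 89.39 down 58.28
```

>>> drive_tool --commands '[[[-0.06, 0.17, -0.083, 0], [-0.06, 0.17, -0.083, 0], [-0.06, 0.17, -0.083, 0], [-0.06, 0.17, -0.083, 0], [-0.06, 0.17, -0.083, 0], [-0.06, 0.17, -0.083, 0]]]'

```text
time: 3.35
tool_pos: [0.004, 0.9318, 0.5259]
ee_rot: [2.015, 0.814, 1.562]
wrist_force: [0.2, 0.8, 0.1]
width: 0.094
```

```bash
python3 st.py
```

```text
t 3.35 q [1.486 0.579 0.275 0.052 1.532 0.387] p [0.004  0.9318 0.5259] w 0.094 F [0.2 0.8 0.1]
[[ 0.006  0.436  0.9  ]
 [ 0.687  0.653 -0.321]
 [-0.727  0.62  -0.295]]
az 89.48 down 46.63
```

>>> drive_tool --commands '[[[-0.05, 0.145, -0.07, 0], [0, 0, 0, 0]]]'

```text
time: 3.55
tool_pos: [0.0038, 0.9293, 0.5447]
ee_rot: [2.015, 0.783, 1.562]
wrist_force: [-0.5, -1.2, 0.1]
width: 0.0939
```

```bash
python3 st.py
```

```text
t 3.55 q [1.485 0.563 0.274 0.054 1.518 0.387] p [0.0038 0.9293 0.5447] w 0.0939 F [-0.5 -1.2  0.1]
[[ 0.006  0.435  0.9  ]
 [ 0.709  0.633 -0.311]
 [-0.705  0.64  -0.304]]
az 89.48 down 44.86
```

```bash
cat > kin.py <<'E'
from h import *
from scipy.optimize import least_squares
D=[([1.01393,.08793,1.37226,0,1.683575,-.10307],[.24081,.49387,.20431]),
([1.482,.703,.275,.007,2.09,.368],[.0114,.789,.341]),
([1.486,.716,.276,.016,1.944,.376],[.0097,.8419,.3374]),
([1.489,.66,.275,.038,1.655,.385],[.006,.9235,.4252]),
([1.486,.579,.275,.052,1.532,.387],[.004,.9318,.5259]),
([1.485,.563,.274,.054,1.518,.387],[.0038,.9293,.5447])]
def rz(a): return Ro.from_euler('z',a).as_matrix()
def ry(a): return Ro.from_euler('y',a).as_matrix()
def fk(q,k):
    a,h,L2,e,L3,d,lat,w=k
    A=rz(q[0]); p=A@np.array([a,lat,h])
    B=A@ry(q[1]); p=p+B@[0,0,L2]
    C=B@ry(q[2]); p=p+C@[e,0,L3]
    Dm=C@rz(q[3]); E=Dm@ry(q[4]); F=E@rz(q[5])
    p=p+E@[w,0,d]
    return p,np.stack([F[:,2],-F[:,0],-F[:,1]],1)
def fit(D):
    r=lambda k:np.concatenate([(fk(q,k)[0]-p) for q,p in D]+[1e-4*np.array(k)])
    best=min((least_squares(r,[0,h,.3,e,.3,.2,.057,0]) for h in (.15,.35) for e in (0,.05)),key=lambda f:f.cost)
    return best.x
LO=np.array([-3.1,-.76,.27,-1.08,.17,-2.57]);HI=np.array([3.1,2.03,2.55,4.22,2.65,2.57])
def ik(p,R,k,n=30,seed=None):
    rng=np.random.default_rng(1);out=[]
    def r(q):
        P,Q=fk(q,k);return np.concatenate([(P-p)*10,Ro.from_matrix(Q.T@R).as_rotvec()])
    for i in range(n):
        q0=seed if (seed is not None and i==0) else rng.uniform(LO,HI)
        f=least_squares(r,np.clip(q0,LO+.001,HI-.001),bounds=(LO,HI))
        if f.cost<1e-7 and not any(np.abs(f.x-g).max()<.02 for g in out): out.append(f.x)
        if seed is not None and i==0 and f.cost<1e-7: return [f.x]
    return out
E
python3 - <<'E'
from kin import *
k=fit(D);print(k.round(4));np.save("k.npy",k)
for q,p in D: P,R=fk(q,k);print((P-p).round(4),R[:,0].round(3),R[:,1].round(3))
E
```

```text
[ 0.0016  0.1569  0.4466  0.1031  0.4973  0.3498  0.0566 -0.0008]
[0.     0.     0.0001] [-0.001 -0.002 -1.   ] [ 0.438  0.899 -0.002]
[-0.0001  0.0001  0.0001] [ 0.     0.074 -0.997] [0.438 0.897 0.067]
[-0.0002 -0.     -0.0001] [ 0.002  0.205 -0.979] [0.438 0.88  0.185]
[-0.0004 -0.0002 -0.0004] [ 0.005  0.525 -0.851] [0.436 0.765 0.474]
[0.0002 0.     0.0001] [ 0.006  0.687 -0.727] [0.436 0.652 0.62 ]
[0.0004 0.     0.0002] [ 0.007  0.709 -0.705] [0.435 0.633 0.64 ]
```

```bash
cat > plan.py <<'E'
from kin import *
from bench import robot
k=np.load("k.npy")
def nrm(az): a=np.radians(az);return np.array([np.cos(a),np.sin(a),1])*np.sqrt(.5)
n1=nrm(93.3);n2=nrm(84.8)
C1=np.array([.5058,-.025,.100]);C2=np.array([.5361,-.2646,.0997])
def Rm(t,y):
    y=y-t*(t@y);y/=np.linalg.norm(y);return np.stack([t,y,np.cross(t,y)],1)
def roll(R,y): # turn about tool x (deg) from R to tool y=y
    l=R.T@y;return np.degrees(np.arctan2(l[2],l[1]))
E
python3 - <<'E'
from plan import *
o=robot.get_obs();R=Rt(o);t=R[:,0]
print("t.n",t@n1,t@n2)
for s in (1,-1):
    print("s",s,"roll now->grasp",roll(R,s*n1),"->place",roll(R,-s*n2))
    for nm,C,y in (("g",C1,s*n1),("p",C2,-s*n2)):
        for back in (-.0188,.10):
            for q in ik(C-t*back,Rm(t,y),k): print(nm,back,q.round(2))
E
```

```text
t.n 0.0013295528075711457 0.0007683707212907805
s 1 roll now->grasp -28.133845711885076 ->place 157.87372076807873
g -0.0188 [-0.58  0.27  1.61  0.65  1.71 -2.25]
g 0.1 [-0.69  0.28  1.42  0.63  1.93 -2.23]
p -0.0188 [-0.83  0.61  1.14  0.55  1.97  0.87]
p 0.1 [-0.9   0.69  0.84  0.58  2.19  0.93]
s -1 roll now->grasp 151.86615428811493 ->place -22.126279231921288
g -0.0188 [-0.58  0.27  1.61  0.65  1.71  0.9 ]
g 0.1 [-0.69  0.28  1.42  0.63  1.93  0.91]
p -0.0188 [-0.83  0.61  1.14  0.55  1.97 -2.27]
p 0.1 [-0.9   0.69  0.84  0.58  2.19 -2.21]
```

```bash
python3 - <<'E'
from plan import *
o=robot.get_obs();R=Rt(o);t=R[:,0];q=o["joint_positions"];p0=o["tool_pos"]
P1=C1-.12*t+np.array([0,0,.06])
print(P1,"dist",np.linalg.norm(P1-p0),"tool shift",(R.T@(P1-p0)).round(4))
# roll first vs along
for f in np.linspace(0,1,13):
    s=ik(p0+f*(P1-p0),R,k,n=6,seed=q)
    if not s: print(f,"none");continue
    print(f.round(2),(p0+f*(P1-p0)).round(2),s[0].round(2),np.abs(s[0]-q).max().round(2));q=s[0]
E
```

```text
[ 0.50503222 -0.11005626  0.24464539] dist 1.1923192469402215 tool shift [-0.5219 -0.632   0.866 ]
0.0 [0.   0.93 0.54] [1.49 0.56 0.27 0.05 1.52 0.39] 0.0
0.08 [0.05 0.84 0.52] [1.4  0.26 0.75 0.11 1.35 0.31] 0.47
0.17 [0.09 0.76 0.49] [1.29 0.05 1.04 0.2  1.29 0.2 ] 0.3
0.25 [0.13 0.67 0.47] [ 1.15 -0.13  1.27  0.3   1.28  0.05] 0.23
0.33 [0.17 0.58 0.44] [ 0.95 -0.29  1.45  0.43  1.32 -0.13] 0.2
0.42 [0.21 0.5  0.42] [ 0.69 -0.41  1.58  0.58  1.43 -0.34] 0.26
0.5 [0.25 0.41 0.39] [ 0.38 -0.49  1.68  0.72  1.58 -0.59] 0.31
0.58 [0.3  0.32 0.37] [ 0.06 -0.49  1.72  0.8   1.75 -0.84] 0.32
0.67 [0.34 0.24 0.34] [-0.2  -0.41  1.73  0.82  1.89 -1.08] 0.27
0.75 [0.38 0.15 0.32] [-0.4  -0.28  1.69  0.79  1.96 -1.29] 0.21
0.83 [0.42 0.06 0.29] [-0.54 -0.12  1.6   0.74  2.   -1.46] 0.17
0.92 [ 0.46 -0.02  0.27] [-0.64  0.06  1.47  0.69  2.03 -1.58] 0.18
1.0 [ 0.51 -0.11  0.24] [-0.71  0.26  1.3   0.66  2.06 -1.66] 0.19
```

>>> drive_tool --commands '[[[-0.035, -0.0424, 0.0581, 0], [-0.035, -0.0424, 0.0581, 0], [-0.035, -0.0424, 0.0581, 0], [-0.035, -0.0424, 0.0581, 0], [-0.07, -0.0848, 0.1162, 0], [-0.07, -0.0848, 0.1162, 0], [-0.07, -0.0848, 0.1162, 0], [-0.07, -0.0848, 0.1162, 0], [-0.07, -0.0848, 0.1162, 0], [-0.07, -0.0848, 0.1162, 0], [-0.07, -0.0848, 0.1162, 0], [-0.07, -0.0848, 0.1162, 0], [-0.07, -0.0848, 0.1162, 0], [-0.07, -0.0848, 0.1162, 0], [-0.07, -0.0848, 0.1162, 0], [-0.07, -0.0848, 0.1162, 0], [-0.07, -0.0848, 0.1162, 0], [-0.07, -0.0848, 0.1162, 0]]]'

```text
time: 5.35
tool_pos: [0.2731, 0.3704, 0.3818]
ee_rot: [2.014, 0.788, 1.561]
wrist_force: [1.0, 0.8, 0.8]
width: 0.0939
```

```bash
python3 st.py; python3 - <<'E'
from plan import *
o=robot.get_obs();R=Rt(o);t=R[:,0]
P1=C1-.12*t+np.array([0,0,.06])
print((R.T@(P1-o["tool_pos"])).round(4), roll(R,n1), t@n1,t@n2)
E
```

```text
t 5.35 q [ 0.236 -0.49   1.701  0.757  1.66  -0.704] p [0.2731 0.3704 0.3818] w 0.0939 F [1.  0.8 0.8]
[[ 0.007  0.435  0.9  ]
 [ 0.705  0.636 -0.313]
 [-0.709  0.637 -0.302]]
az 89.44 down 45.16
[-0.2399 -0.2918  0.4003] -28.10965164602449 -0.003990057426170499 -0.004497226377599659
```

>>> drive_tool --commands '[[[-0.0685, -0.0834, 0.1144, 0], [-0.0685, -0.0834, 0.1144, 0], [-0.0685, -0.0834, 0.1144, 0], [-0.0685, -0.0834, 0.1144, 0], [-0.0685, -0.0834, 0.1144, 0], [-0.0685, -0.0834, 0.1144, 0], [-0.0685, -0.0834, 0.1144, 0], [-0.0685, -0.0834, 0.1144, 0], [-0.0685, -0.0834, 0.1144, 0], [-0.0685, -0.0834, 0.1144, 0], [-0.0685, -0.0834, 0.1144, 0], [-0.0685, -0.0834, 0.1144, 0], [-0.0685, -0.0834, 0.1144, 0], [-0.0685, -0.0834, 0.1144, 0], [0, 0, 0, -0.0195], [0, 0, 0, -0.0195], [0, 0, 0, -0.0195], [0, 0, 0, -0.0195], [0, 0, 0, 0]]]'

```text
time: 7.25
tool_pos: [0.5048, -0.1083, 0.2447]
ee_rot: [1.526, 0.788, 1.562]
wrist_force: [0.7, 0.5, -0.5]
width: 0.0943
```

```bash
python3 st.py; python3 - <<'E'
from plan import *
from bench import imaging
o=robot.get_obs();R=Rt(o);t=R[:,0]
for nm,b in (("pre",.1),("grasp",-.0188)):
    print(nm,(R.T@(C1-b*t-o["tool_pos"])).round(4))
print(roll(R,n1), t@n1,t@n2)
s=imaging.snapshot("wrist");np.savez("w1.npz",**s);cv2.imwrite("pics/w1.png",s["pixels"][:,:,::-1])
s=imaging.snapshot("scene");np.savez("s1.npz",**s);cv2.imwrite("pics/s1.png",s["pixels"][:,:,::-1])
E
```

```text
t 7.25 q [-0.708  0.252  1.305  0.655  2.052 -2.144] p [ 0.5048 -0.1083  0.2447] w 0.0943 F [ 0.7  0.5 -0.5]
[[ 0.006 -0.039  0.999]
 [ 0.705  0.709  0.023]
 [-0.709  0.704  0.032]]
az 89.51 down 45.17
pre [ 0.0614 -0.0429 -0.0016]
grasp [ 0.1802 -0.0429 -0.0016]
-0.11654900266216696 -0.004035044444092262 -0.004625303682293147
```

View pics/w1.png

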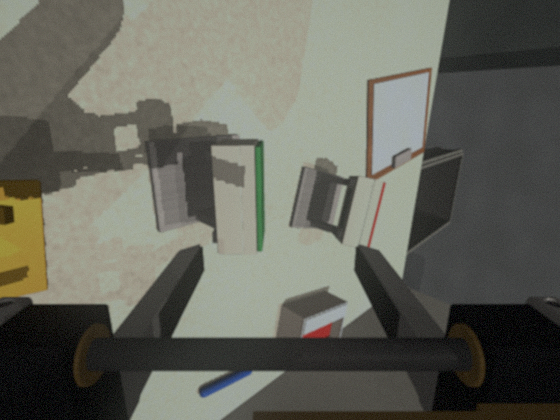

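View pics/s1.png

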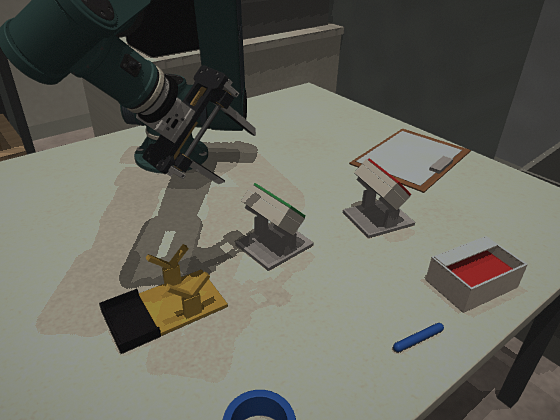

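```bash
python3 - <<'E'
from plan import *
o=robot.get_obs();R=Rt(o)
B=Rm(np.cross(n1,np.array([0,0,1.])) ,n1)
y1=np.cross(n1,[0,0,1]);y1/=np.linalg.norm(y1);x1=np.cross(-y1,n1) if False else np.cross(y1,n1)
# caddy axes: z=n1, y horizontal, x down-left
if x1[2]>0: y1=-y1;x1=-x1
print(x1.round(3),y1.round(3))
for f in ("w1","top0","s1"):
    s=np.load(f+".npz");W=cloud(s).reshape(-1,3)
    d=(W-C1)@np.stack([x1,y1,n1],1)
    m=(abs(d[:,0])<.045)&(abs(d[:,1])<.07)&(abs(d[:,2])<.035)&(W[:,2]>.066)
    q=d[m];print(f,m.sum(),"pct",np.percentile(q,[1,50,99],axis=0).round(4).tolist())
    # -x face
    a=q[(q[:,0]<-.02)&(abs(q[:,2])<.018)];
    if len(a)>30: print("  -x face x",np.median(a[:,0]).round(4), "y ext",np.percentile(a[:,1],[1,99]).round(4))
    b=q[(q[:,2]>.015)&(abs(q[:,0])<.025)]
    if len(b)>30: print("  lid z",np.median(b[:,2]).round(4),"y ext",np.percentile(b[:,1],[1,99]).round(4), "slope",np.polyfit(b[:,1],b[:,2],1).round(4)[0],np.polyfit(b[:,0],b[:,2],1).round(4)[0])
E
```

```text
[-0.041  0.706 -0.707] [-0.998 -0.058  0.   ]
w1 5798 pct [[-0.0326, -0.0548, -0.0295], [-0.0307, 0.0092, 0.0015], [0.0264, 0.0585, 0.0246]]
  -x face x -0.031 y ext [-0.0556  0.0584]
  lid z 0.0244 y ext [-0.0525  0.0585] slope -0.0289 -0.0044
top0 2353 pct [[-0.0335, -0.0561, -0.0213], [-0.0228, 0.0016, 0.0232], [0.0325, 0.0578, 0.027]]
  -x face x -0.0313 y ext [-0.0566  0.057 ]
  lid z 0.0248 y ext [-0.0557  0.0566] slope -0.002 0.005
s1 1616 pct [[-0.0335, -0.0575, -0.0314], [-0.0294, -0.0249, -0.0024], [0.0292, 0.0582, 0.0227]]
  -x face x -0.0305 y ext [-0.0567  0.0587]
  lid z 0.019 y ext [-0.0574 -0.0021] slope 0.0259 -0.0013
```

>>> drive_tool --commands '[[[0, -0.086, -0.0032, 0], [0, -0.086, -0.0032, 0], [0.15, 0, 0, 0], [0.15, 0, 0, 0], [0.07, 0, 0, 0], [0.07, 0, 0, 0], [0.07, 0, 0, 0], [0.07, 0, 0, 0], [0.07, 0, 0, 0], [0.07, 0, 0, 0], [0, 0, 0, 0]]]'

```text
time: 8.45
tool_pos: [0.5045, -0.0101, 0.0857]
ee_rot: [1.532, 0.787, 1.567]
wrist_force: [-0.3, 0.4, 0.5]
width: 0.0945
```

```bash
python3 st.py; python3 - <<'E'
from plan import *
from bench import imaging
o=robot.get_obs();R=Rt(o);t=R[:,0]
print((R.T@(C1+.0188*t-o["tool_pos"])).round(4),roll(R,n1))
s=imaging.snapshot("wrist");np.savez("w2.npz",**s);cv2.imwrite("pics/w2.png",s["pixels"][:,:,::-1])
s=imaging.snapshot("scene");np.savez("s2.npz",**s);cv2.imwrite("pics/s2.png",cv2.resize(s["pixels"][100:310,130:410,::-1],None,fx=2.5,fy=2.5))
E
```

```text
t 8.45 q [-0.573  0.269  1.619  0.644  1.712 -2.239] p [ 0.5045 -0.0101  0.0857] w 0.0945 F [-0.3  0.4  0.5]
[[ 0.003 -0.036  0.999]
 [ 0.706  0.708  0.024]
 [-0.708  0.706  0.028]]
az 89.79 down 45.07
[-0.0018 -0.0004  0.0013] -0.24815756129751554
```

View pics/w2.png

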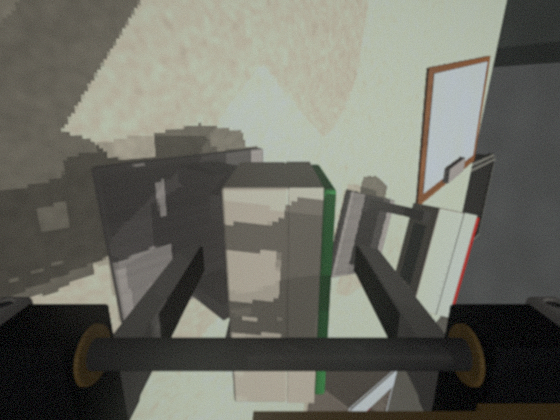

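View pics/s2.png

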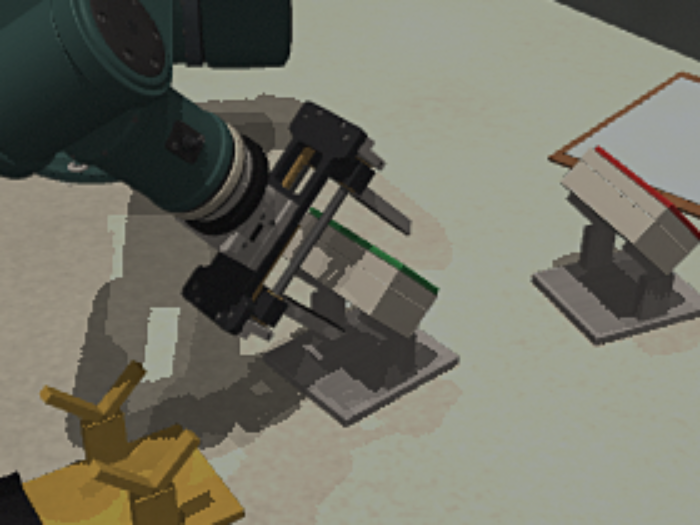

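The wrist view shows the caddy centred between the fingers at about (280,290), with the lid on the right. I'll close the gripper.

>>> drive_tool --commands '[[[0, 0, 0, 0], [0, 0, 0, 0], [0, 0, 0, 0], [0, 0, 0, 0], [0, 0, 0, 0], [0, 0, 0, 0], [0, 0, 0, 0], [0, 0, 0, 0], [0, 0, 0, 0], [0, 0, 0, 0]]]' --grip 0

```text
time: 9.55
tool_pos: [0.506, -0.0115, 0.0875]
ee_rot: [1.525, 0.788, 1.562]
wrist_force: [-0.5, 0.5, 2.4]
width: 0.0478
```

```bash
python3 st.py
```

```text
t 9.55 q [-0.575  0.268  1.615  0.646  1.713 -2.241] p [ 0.506  -0.0115  0.0875] w 0.0478 F [-0.5  0.5  2.4]
[[ 0.006 -0.04   0.999]
 [ 0.706  0.708  0.024]
 [-0.709  0.705  0.033]]
az 89.49 down 45.13
```

>>> drive_tool --commands '[[[-0.0142, 0.0141, 0.0007, 0], [-0.0283, 0.0282, 0.0013, 0], [-0.0567, 0.0564, 0.0026, 0], [-0.0567, 0.0564, 0.0026, 0], [-0.0567, 0.0564, 0.0026, 0], [-0.0567, 0.0564, 0.0026, 0], [-0.0567, 0.0564, 0.0026, 0], [-0.0567, 0.0564, 0.0026, 0], [-0.0283, 0.0282, 0.0013, 0], [0, 0, 0, 0]]]'

```text
time: 10.55
tool_pos: [0.5065, -0.0122, 0.2336]
ee_rot: [1.521, 0.791, 1.559]
wrist_force: [0.1, 0.3, -3.5]
width: 0.0479
```

```bash
python3 st.py; python3 - <<'E'
from plan import *
from bench import imaging
o=robot.get_obs();R=Rt(o);t=R[:,0]
print("turn to place",roll(R,-n2), t@n1,t@n2)
q=o["joint_positions"]
for f in np.linspace(0,1,7):
    a=np.radians(186*f);X=R@Ro.from_euler('x',a).as_matrix();s=ik(o["tool_pos"],X,k,n=2,seed=q);q=s[0];print(q.round(2))
s=imaging.snapshot("wrist");np.savez("w3.npz",**s);cv2.imwrite("pics/w3.png",s["pixels"][:,:,::-1])
s=imaging.snapshot("scene");np.savez("s3.npz",**s);cv2.imwrite("pics/s3.png",cv2.resize(s["pixels"][70:310,130:410,::-1],None,fx=2.4,fy=2.4))
E
```

```text
t 10.55 q [-0.575  0.148  1.449  0.69   1.935 -2.06 ] p [ 0.5065 -0.0122  0.2336] w 0.0479 F [ 0.1  0.3 -3.5]
[[ 0.008 -0.042  0.999]
 [ 0.703  0.711  0.024]
 [-0.711  0.702  0.035]]
az 89.31 down 45.32
turn to place -173.94328405619464 -0.0068115340597304464 -0.00714617507357423
[-0.57  0.15  1.45  0.69  1.93 -2.06]
[-0.57  0.15  1.45  0.69  1.93 -1.52]
[-0.57  0.15  1.45  0.69  1.93 -0.98]
[-0.57  0.15  1.45  0.69  1.93 -0.44]
[-0.57  0.15  1.45  0.69  1.93  0.1 ]
[-0.57  0.15  1.45  0.69  1.93  0.65]
[-0.57  0.15  1.45  0.69  1.93  1.19]
```

View pics/w3.png

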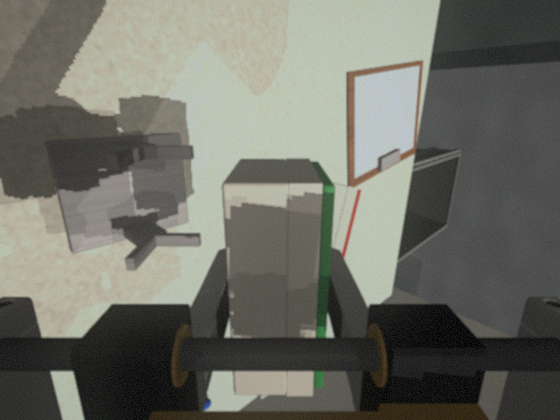

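View pics/s3.png

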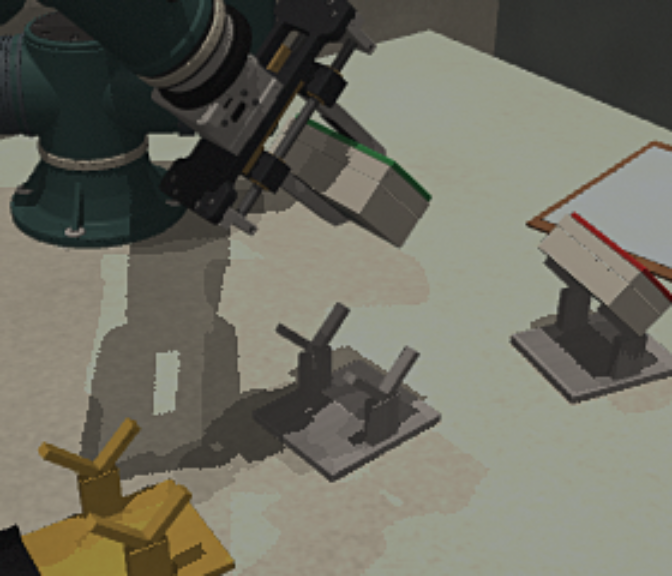

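>>> drive_tool --commands '[[[0, 0, 0, 0.0199], [0, 0, 0, 0.0199], [0, 0, 0, 0.0199], [0, 0, 0, 0.0199], [0, 0, 0, 0.0199], [0, 0, 0, 0.0199], [0, 0, 0, 0.0199], [0, 0, 0, 0.0199], [0, 0, 0, 0.0199], [0, 0, 0, 0.0199], [0, 0, 0, 0.0199], [0, 0, 0, 0.0199], [0, 0, 0, 0.0199], [0, 0, 0, 0.0199], [0, 0, 0, 0.0199], [0, 0, 0, 0.0199], [0, 0, 0, 0.0199], [0, 0, 0, 0.0199], [0, 0, 0, 0.0199], [0, 0, 0, 0.0199]]]'

```text
time: 12.65
tool_pos: [0.5054, -0.0115, 0.2304]
ee_rot: [-2.248, 0.787, 1.565]
wrist_force: [-0.3, -0.2, -2.4]
width: 0.0479
```

>>> drive_tool --commands '[[[0, 0, 0, 0.0198], [0, 0, 0, 0.0198], [0, 0, 0, 0.0198], [0, 0, 0, 0.0198], [0, 0, 0, 0.0198], [0, 0, 0, 0.0198], [0, 0, 0, 0], [0, 0, 0, 0]]]'

```text
time: 13.45
tool_pos: [0.5056, -0.0116, 0.2311]
ee_rot: [-1.511, 0.788, 1.564]
wrist_force: [0.0, 0.7, -2.3]
width: 0.0476
```

```bash
python3 st.py; python3 - <<'E'
from plan import *
from bench import imaging
o=robot.get_obs();R=Rt(o);t=R[:,0]
print("turn to place",roll(R,-n2), t@n1,t@n2)
s=imaging.snapshot("top");np.savez("t4.npz",**s);cv2.imwrite("pics/t4.png",cv2.resize(s["pixels"][120:300,180:500,::-1],None,fx=2.4,fy=2.4))
s=imaging.snapshot("wrist");np.savez("w4.npz",**s);cv2.imwrite("pics/w4.png",s["pixels"][:,:,::-1])
s=imaging.snapshot("scene");np.savez("s4.npz",**s);cv2.imwrite("pics/s4.png",cv2.resize(s["pixels"][70:310,130:410,::-1],None,fx=2.4,fy=2.4))
E
```

```text
t 13.45 q [-0.575  0.151  1.453  0.69   1.935  1.184] p [ 0.5056 -0.0116  0.2311] w 0.0476 F [ 0.   0.7 -2.3]
[[ 0.005 -0.065 -0.998]
 [ 0.706 -0.707  0.05 ]
 [-0.709 -0.704  0.042]]
az 89.6 down 45.13
turn to place -0.05060086599203482 -0.0032757122814294627 -0.0039864634564218265
```

View pics/w4.png

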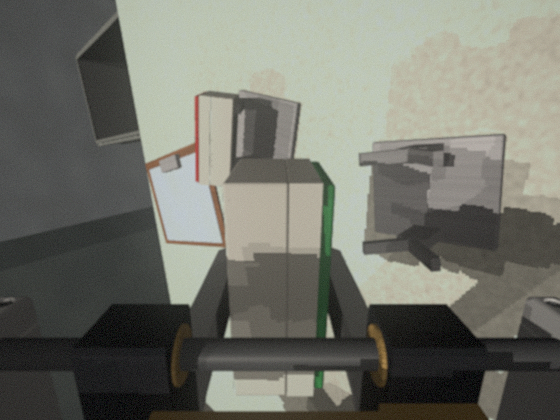

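View pics/s4.png

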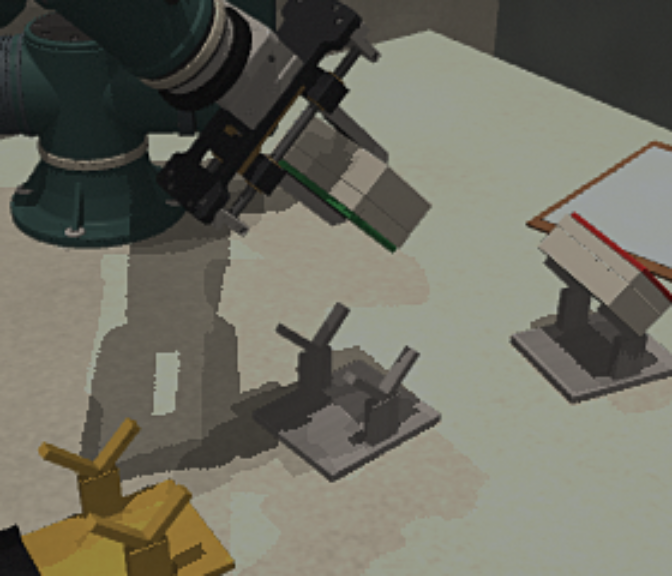

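View pics/t4.png

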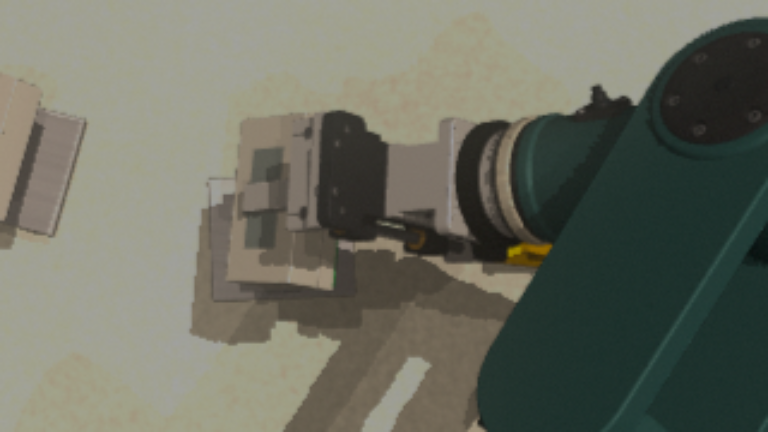

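```bash
python3 - <<'E'
from plan import *
o=robot.get_obs();R=Rt(o);t=R[:,0];G=o["tool_pos"]-.0188*t
# expected caddy axes now: z=-n2, x=down at az 84.8, y=z×x
x=np.array([n2[0],n2[1],-n2[2]]);z=-n2;y=np.cross(z,x);A=np.stack([x,y,z],1)
print("y",y.round(3),"G",G.round(4))
for f in ("w4","t4","s4"):
    W=cloud(np.load(f+".npz")).reshape(-1,3);d=(W-G)@A
    m=(abs(d[:,0])<.045)&(abs(d[:,1])<.07)&(abs(d[:,2])<.03)
    q=d[m]
    a=q[(abs(q[:,2])<.018)&(q[:,0]<-.02)&(q[:,0]>-.04)]
    if len(a)>100: 
        c,n,i=plane(a);print(f,"-x face",np.median(a[:,0]).round(4),"n",n.round(3),"y",np.percentile(a[:,1],[1,99]).round(4),len(i))
    b=q[(q[:,2]<-.018)&(abs(q[:,0])<.028)&(abs(q[:,1])>.02)]
    if len(b)>100:
        c,n,i=plane(b);print(f,"underside",c[2].round(4),"n",n.round(3),"y",np.percentile(i[:,1],[1,99]).round(4),"x",np.percentile(i[:,0],[1,99]).round(4),len(i))
    c_=q[(abs(q[:,0])<.028)&(abs(q[:,2])<.02)]
    if len(c_)>50: print(f,"mid y",np.percentile(c_[:,1],[1,5,50,95,99]).round(4))
    e=q[(q[:,0]>.022)&(abs(q[:,2])<.02)]
    if len(e)>50: print(f,"+x face",np.median(e[:,0]).round(4))
E
```

```text
y [ 0.996 -0.091  0.   ] G [ 0.5057 -0.0249  0.2451]
w4 -x face -0.03 n [ 1.    -0.018  0.004] y [-0.0543  0.0597] 14240
w4 underside -0.0207 n [-0.009 -0.167  0.986] y [0.0426 0.0599] x [-0.0279  0.025 ] 233
w4 mid y [-0.0193  0.0029  0.0592  0.0597  0.0599]
w4 +x face 0.0278
t4 -x face -0.0308 n [ 1.    -0.013  0.001] y [-0.0556 -0.0171] 349
t4 underside -0.0238 n [-0.009  0.     1.   ] y [-0.0556  0.0588] x [-0.0269  0.0272] 976
s4 -x face -0.0299 n [ 1.    -0.019  0.001] y [-0.0535  0.0599] 770
s4 mid y [-0.0064  0.0491  0.0581  0.0599  0.0608]
s4 +x face 0.0282
```

```bash
cat > tgt.py <<'E'
from plan import *
import sys
o=robot.get_obs();R=Rt(o);t=R[:,0]
x=np.array([n2[0],n2[1],-n2[2]]);z=-n2;y=np.cross(z,x);A=np.stack([x,y,z],1)
v=A@[.0018,.002,0]
def T(up): return C2+np.array([0,0,up])-v+.0188*t
for up in (.13,.03,.01,0): 
    d=T(up)-o["tool_pos"];print(up,"world",d.round(4),"tool frac",((R.T@d)/.25).round(4))
print("up 10mm frac",(R.T@[0,0,.04]).round(4),"roll",roll(R,-n2))
E
python3 tgt.py; python3 - <<'E'
from tgt import *
q=o["joint_positions"]
for P in [o["tool_pos"]*(1-f)+T(.13)*f for f in (0,.33,.66,1)]+[T(.06),T(0)]:
    s=ik(P,R,k,n=2,seed=q);q=s[0];print(q.round(2))
E
```

```text
0.13 world [ 0.0283 -0.2408 -0.0141] tool frac [-0.6386  0.7137 -0.1636]
0.03 world [ 0.0283 -0.2408 -0.1141] tool frac [-0.355   0.9953 -0.1803]
0.01 world [ 0.0283 -0.2408 -0.1341] tool frac [-0.2982  1.0516 -0.1837]
0 world [ 0.0283 -0.2408 -0.1441] tool frac [-0.2699  1.0797 -0.1854]
up 10mm frac [-0.0284 -0.0282  0.0017] roll -0.0644083387247329
0.13 world [ 0.0283 -0.2408 -0.0141] tool frac [-0.6386  0.7137 -0.1636]
0.03 world [ 0.0283 -0.2408 -0.1141] tool frac [-0.355   0.9953 -0.1803]
0.01 world [ 0.0283 -0.2408 -0.1341] tool frac [-0.2982  1.0516 -0.1837]
0 world [ 0.0283 -0.2408 -0.1441] tool frac [-0.2699  1.0797 -0.1854]
up 10mm frac [-0.0284 -0.0282  0.0017] roll -0.0644083387247329
[-0.57  0.15  1.45  0.69  1.93  1.19]
[-0.67  0.26  1.33  0.66  2.01  1.11]
[-0.76  0.38  1.18  0.63  2.08  1.05]
[-0.83  0.52  1.    0.61  2.16  1.01]
[-0.83  0.56  1.09  0.57  2.05  0.93]
[-0.83  0.6   1.14  0.55  1.97  0.87]
```

>>> drive_tool --commands '[[[-0.0319, 0.0357, -0.0082, 0], [-0.0639, 0.0714, -0.0164, 0], [-0.0639, 0.0714, -0.0164, 0], [-0.0639, 0.0714, -0.0164, 0], [-0.0639, 0.0714, -0.0164, 0], [-0.0639, 0.0714, -0.0164, 0], [-0.0639, 0.0714, -0.0164, 0], [-0.0639, 0.0714, -0.0164, 0], [-0.0639, 0.0714, -0.0164, 0], [-0.0639, 0.0714, -0.0164, 0], [-0.0319, 0.0357, -0.0082, 0], [0.0567, 0.0563, -0.0033, 0], [0.0567, 0.0563, -0.0033, 0], [0.0567, 0.0563, -0.0033, 0], [0.0567, 0.0563, -0.0033, 0], [0.0567, 0.0563, -0.0033, 0], [0, 0, 0, 0], [0, 0, 0, 0]]]'

```text
time: 15.4
tool_pos: [0.5339, -0.2521, 0.1177]
ee_rot: [-1.51, 0.787, 1.563]
wrist_force: [-1.5, 0.2, -2.2]
width: 0.0479
```

```bash
python3 st.py; python3 tgt.py; python3 - <<'E'
from plan import *
from bench import imaging
s=imaging.snapshot("top");np.savez("t5.npz",**s);cv2.imwrite("pics/t5.png",cv2.resize(s["pixels"][120:300,300:560,::-1],None,fx=2.8,fy=2.8))
s=imaging.snapshot("scene");np.savez("s5.npz",**s);cv2.imwrite("pics/s5.png",cv2.resize(s["pixels"][200:380,60:300,::-1],None,fx=3,fy=3))
E
```

```text
t 15.4 q [-0.832  0.576  1.121  0.558  2.009  0.9  ] p [ 0.5339 -0.2521  0.1177] w 0.0479 F [-1.5  0.2 -2.2]
[[ 0.005 -0.066 -0.998]
 [ 0.706 -0.706  0.051]
 [-0.708 -0.705  0.043]]
az 89.56 down 45.09
0.13 world [ 0.0002 -0.0003  0.0999] tool frac [-0.2839 -0.2808  0.0163]
0.03 world [ 0.0002 -0.0003 -0.0001] tool frac [-0.0007  0.0011 -0.0008]
0.01 world [ 0.0002 -0.0003 -0.0201] tool frac [ 0.056   0.0575 -0.0043]
0 world [ 0.0002 -0.0003 -0.0301] tool frac [ 0.0843  0.0857 -0.006 ]
up 10mm frac [-0.0283 -0.0282  0.0017] roll -0.11746596499053388
```

View pics/s5.png

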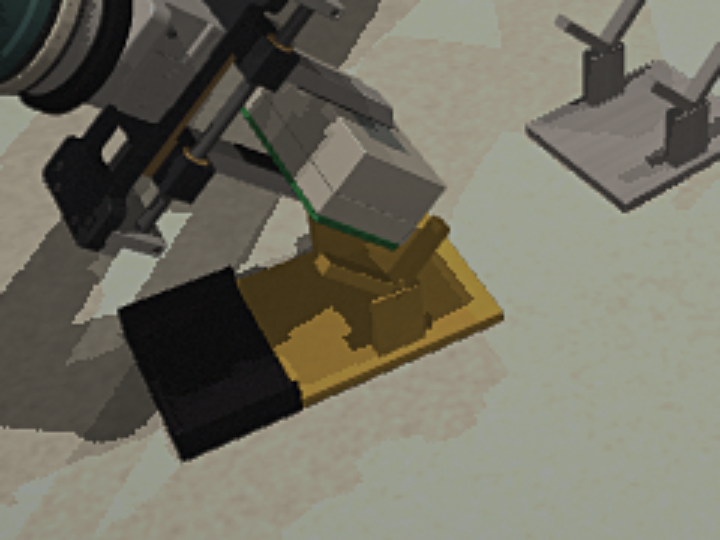

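View pics/t5.png

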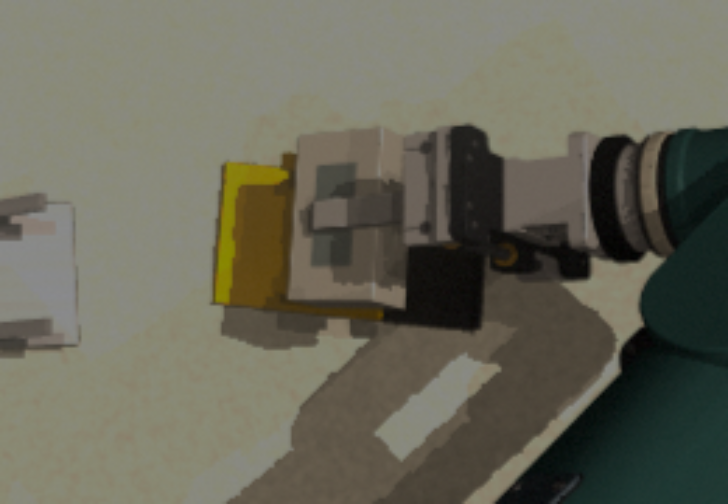

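>>> drive_tool --commands '[[[0.0146, 0.0149, -0.001, 0], [0.0146, 0.0149, -0.001, 0], [0.0146, 0.0149, -0.001, 0], [0.0146, 0.0149, -0.001, 0], [0.0146, 0.0149, -0.001, 0], [0, 0, 0, 0], [0, 0, 0, 0]]]'

```text
time: 16.2
tool_pos: [0.5341, -0.2529, 0.0918]
ee_rot: [-1.511, 0.788, 1.562]
wrist_force: [0.1, 0.1, -3.4]
width: 0.0479
```

>>> drive_tool --commands '[[[0.0028, 0.0028, -0.0002, 0], [0.0028, 0.0028, -0.0002, 0], [0.0028, 0.0028, -0.0002, 0], [0, 0, 0, 0]]]'

```text
time: 16.6
tool_pos: [0.5341, -0.253, 0.089]
ee_rot: [-1.511, 0.788, 1.562]
wrist_force: [-0.3, 0.6, -4.0]
width: 0.0476
```

```bash
python3 st.py; python3 tgt.py; python3 - <<'E'
from tgt import *
from bench import imaging
G=o["tool_pos"]-.0188*t
st={n:imaging.snapshot(n) for n in ("top","scene")}
print("F tool",(R.T@o["wrist_force"]).round(2))
for f,s in st.items():
    W=cloud(s).reshape(-1,3);d=(W-C2)@A
    m=(abs(d[:,0])<.045)&(abs(d[:,1])<.07)&(abs(d[:,2])<.03);q=d[m]
    b=q[(q[:,2]<-.015)&(abs(q[:,0])<.028)&(abs(q[:,1])>.02)]
    if len(b)>100:
        c,n,i=plane(b);print(f,"underside",c[2].round(4),"n",n.round(3),"y",np.percentile(i[:,1],[1,99]).round(4))
    a=q[(abs(q[:,2])<.018)&(q[:,0]<-.02)&(q[:,0]>-.04)]
    if len(a)>100:
        c,n,i=plane(a);print(f,"-x face",np.median(a[:,0]).round(4),"n",n.round(3))
s=st["scene"];cv2.imwrite("pics/s6.png",cv2.resize(s["pixels"][220:360,90:270,::-1],None,fx=4,fy=4))
E
```

```text
t 16.6 q [-0.832  0.599  1.146  0.546  1.968  0.872] p [ 0.5341 -0.253   0.089 ] w 0.0476 F [-0.3  0.6 -4. ]
[[ 0.006 -0.066 -0.998]
 [ 0.705 -0.707  0.051]
 [-0.709 -0.704  0.042]]
az 89.5 down 45.17
0.13 world [-0.      0.0006  0.1287] tool frac [-0.3633 -0.3638  0.022 ]
0.03 world [-0.      0.0006  0.0287] tool frac [-0.0796 -0.0823  0.0051]
0.01 world [-0.      0.0006  0.0087] tool frac [-0.0229 -0.026   0.0017]
0 world [-0.      0.0006 -0.0013] tool frac [0.0055 0.0021 0.    ]
up 10mm frac [-0.0284 -0.0281  0.0017] roll -0.11361559651103595
0.13 world [-0.      0.0006  0.1287] tool frac [-0.3633 -0.3638  0.022 ]
0.03 world [-0.      0.0006  0.0287] tool frac [-0.0796 -0.0823  0.0051]
0.01 world [-0.      0.0006  0.0087] tool frac [-0.0229 -0.026   0.0017]
0 world [-0.      0.0006 -0.0013] tool frac [0.0055 0.0021 0.    ]
up 10mm frac [-0.0284 -0.0281  0.0017] roll -0.11361559651103595
F tool [3.27 2.42 0.19]
top underside -0.0248 n [-0.008 -0.003  1.   ] y [-0.0572  0.0574]
top -x face -0.0339 n [ 1.    -0.015  0.002]
scene underside -0.0227 n [-0.012 -0.012  1.   ] y [-0.058   0.0574]
scene -x face -0.0333 n [-1.     0.021  0.001]
```

View pics/s6.png

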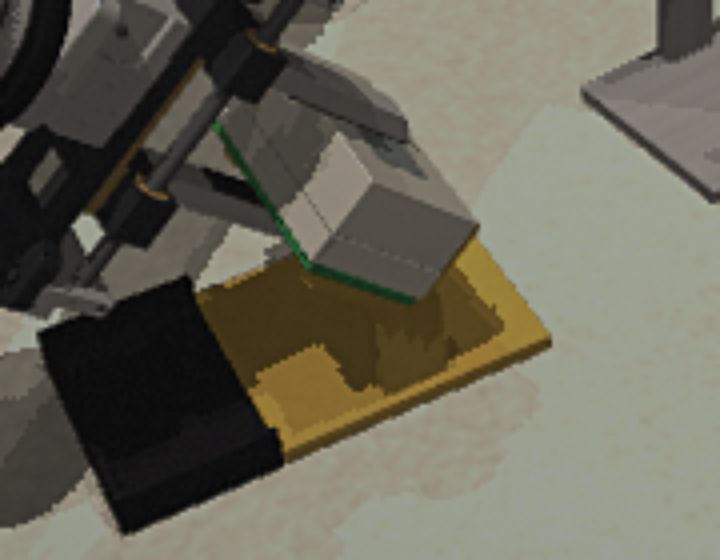

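>>> drive_tool --commands '[[[0.004, 0.001, 0, 0], [0.004, 0.001, 0, 0], [0, 0, 0, 0], [0, 0, 0, 0]]]'

```text
time: 17.1
tool_pos: [0.5343, -0.2525, 0.0882]
ee_rot: [-1.513, 0.789, 1.561]
wrist_force: [-1.4, -3.8, 2.8]
width: 0.0479
```

>>> drive_tool --commands '[[[0.004, 0.0, 0, 0], [0, 0, 0, 0], [0, 0, 0, 0]]]'

```text
time: 17.4
tool_pos: [0.5342, -0.2524, 0.0881]
ee_rot: [-1.514, 0.79, 1.56]
wrist_force: [-1.5, -5.6, 4.6]
width: 0.0479
```

>>> drive_tool --commands '[[[0.004, 0.0, 0, 0], [0, 0, 0, 0], [0, 0, 0, 0]]]'

```text
time: 17.7
tool_pos: [0.5342, -0.2524, 0.088]
ee_rot: [-1.515, 0.791, 1.559]
wrist_force: [-3.2, -6.6, 6.8]
width: 0.0479
```

```bash
python3 st.py;  python3 - <<'E'
from tgt import *
print("F tool",(R.T@o["wrist_force"]).round(2))
E
```

```text
t 17.7 q [-0.832  0.596  1.151  0.546  1.962  0.87 ] p [ 0.5342 -0.2524  0.088 ] w 0.0479 F [-3.2 -6.6  6.8]
[[ 0.009 -0.065 -0.998]
 [ 0.703 -0.709  0.052]
 [-0.711 -0.702  0.04 ]]
az 89.3 down 45.32
0.13 world [-1.000e-04 -1.000e-04  1.296e-01] tool frac [-0.3689 -0.3636  0.0207]
0.03 world [-0.0001 -0.0001  0.0296] tool frac [-0.0844 -0.0828  0.0049]
0.01 world [-0.0001 -0.0001  0.0096] tool frac [-0.0276 -0.0266  0.0017]
0 world [-0.0001 -0.0001 -0.0004] tool frac [0.0009 0.0015 0.0001]
up 10mm frac [-0.0284 -0.0281  0.0016] roll -0.04594045185422989
F tool [-9.46  0.1   3.16]
```

>>> drive_tool --commands '[[[0.002, 0.003, 0, 0], [0, 0, 0, 0], [0, 0, 0, 0]]]'

```text
time: 18.0
tool_pos: [0.5342, -0.2524, 0.088]
ee_rot: [-1.516, 0.79, 1.558]
wrist_force: [-3.0, -6.3, 8.7]
width: 0.0474
```

>>> drive_tool --commands '[[[0.002, 0.003, 0, 0], [0, 0, 0, 0], [0, 0, 0, 0]]]'

```text
time: 18.3
tool_pos: [0.5342, -0.2524, 0.0879]
ee_rot: [-1.516, 0.79, 1.558]
wrist_force: [-3.4, -6.6, 10.8]
width: 0.0475
```

```bash
cat > look.py <<'E'
from tgt import *
from bench import imaging
print("F tool",(R.T@o["wrist_force"]).round(2),"torque tool",(R.T@o["wrist_torque"]).round(2))
st={n:imaging.snapshot(n) for n in ("top","scene","wrist")}
for f,s in st.items():
    W=cloud(s).reshape(-1,3);d=(W-C2)@A
    m=(abs(d[:,0])<.045)&(abs(d[:,1])<.07)&(abs(d[:,2])<.03);q=d[m]
    b=q[(q[:,2]<-.015)&(abs(q[:,0])<.028)&(abs(q[:,1])>.02)]
    if len(b)>100:
        c,n,i=plane(b);print(f,"underside",c[2].round(4),"n",n.round(3),"y",np.percentile(i[:,1],[1,99]).round(4))
    a=q[(abs(q[:,2])<.018)&(q[:,0]<-.02)&(q[:,0]>-.04)]
    if len(a)>100:
        c,n,i=plane(a);print(f,"-x face",np.median(a[:,0]).round(4),"n",n.round(3),"y",np.percentile(a[:,1],[1,99]).round(4))
i=sys.argv[1]
s=st["scene"];cv2.imwrite(f"pics/s{i}.png",cv2.resize(s["pixels"][220:360,90:270,::-1],None,fx=4,fy=4))
s=st["wrist"];cv2.imwrite(f"pics/w{i}.png",s["pixels"][:,:,::-1])
s=st["top"];cv2.imwrite(f"pics/t{i}.png",cv2.resize(s["pixels"][130:280,340:530,::-1],None,fx=4,fy=4))
E
python3 look.py 7
```

```text
0.13 world [-1.000e-04 -1.000e-04  1.297e-01] tool frac [-0.3686 -0.3645  0.0201]
0.03 world [-0.0001 -0.0001  0.0297] tool frac [-0.0845 -0.0833  0.0048]
0.01 world [-0.0001 -0.0001  0.0097] tool frac [-0.0277 -0.0271  0.0017]
0 world [-0.0001 -0.0001 -0.0003] tool frac [0.0007 0.0011 0.0002]
up 10mm frac [-0.0284 -0.0281  0.0015] roll 0.043092360615558614
F tool [-12.36  -2.72   3.45] torque tool [ 0.13 -0.36 -0.46]
top underside -0.0243 n [-0.013  0.003  1.   ] y [-0.0573  0.0575]
top -x face -0.0328 n [ 1.    -0.011  0.002] y [-0.0572  0.0569]
scene underside -0.0223 n [-0.014 -0.015  1.   ] y [-0.0572  0.0577]
scene -x face -0.0322 n [ 1.    -0.014  0.005] y [-0.0441  0.0577]
wrist underside -0.0193 n [-0.011 -1.     0.013] y [0.0568 0.0579]
wrist -x face -0.0325 n [ 1.    -0.012  0.006] y [-0.0561  0.0577]
```

View pics/w7.png

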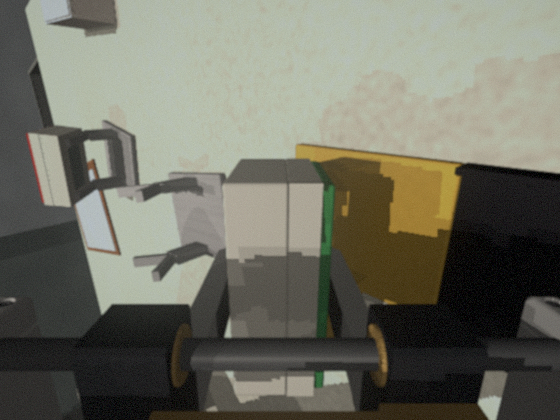

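>>> drive_tool --commands '[[[0.004, 0.002, 0, 0], [0, 0, 0, 0], [0.004, 0.002, 0, 0], [0, 0, 0, 0], [0, 0, 0, 0]]]'

```text
time: 18.95
tool_pos: [0.5342, -0.2524, 0.0878]
ee_rot: [-1.519, 0.79, 1.556]
wrist_force: [-6.0, -8.3, 15.7]
width: 0.0479
```

```bash
python3 look.py 8
```

```text
0.13 world [-0.000e+00 -1.000e-04  1.298e-01] tool frac [-0.3691 -0.3645  0.0191]
0.03 world [-0.     -0.0001  0.0298] tool frac [-0.0849 -0.0834  0.0045]
0.01 world [-0.     -0.0001  0.0098] tool frac [-0.0281 -0.0272  0.0016]
0 world [-0.     -0.0001 -0.0002] tool frac [0.0004 0.0009 0.0001]
up 10mm frac [-0.0284 -0.0281  0.0015] roll 0.10756069900078799
F tool [-17.09  -4.75   6.14] torque tool [ 0.2  -0.57 -0.97]
top underside -0.0245 n [-0.009  0.004  1.   ] y [-0.0574  0.0571]
top -x face -0.0326 n [-1.     0.009  0.005] y [-0.0573  0.0572]
scene underside -0.0224 n [-0.016 -0.012  1.   ] y [-0.0567  0.0573]
scene -x face -0.0321 n [ 1.    -0.014  0.009] y [-0.0443  0.0577]
wrist underside -0.0193 n [-0.01  -1.     0.014] y [0.0569 0.0578]
wrist -x face -0.0324 n [ 1.    -0.01   0.006] y [-0.0564  0.0577]
```

View pics/s8.png

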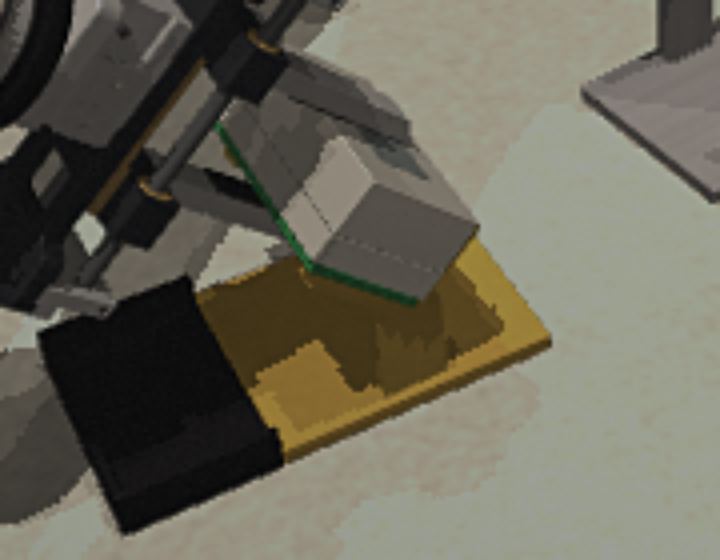

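>>> drive_tool --commands '[[[-0.008, -0.003, 0, 0], [0, 0, 0, 0], [0, 0, 0, 0]]]'

```text
time: 19.4
tool_pos: [0.5342, -0.2524, 0.0879]
ee_rot: [-1.517, 0.789, 1.558]
wrist_force: [-4.1, -6.6, 9.9]
width: 0.0481
```

>>> drive_tool --commands '[[[0, 0, 0, 0], [0, 0, 0, 0], [0, 0, 0, 0], [0, 0, 0, 0], [0, 0, 0, 0], [0, 0, 0, 0]]]' --grip 0.75

```text
time: 20.0
tool_pos: [0.5341, -0.2509, 0.0837]
ee_rot: [-1.51, 0.788, 1.563]
wrist_force: [-0.7, -0.3, -0.1]
width: 0.0703
```

```bash
python3 look.py 9
```

```text
0.13 world [ 0.     -0.0016  0.134 ] tool frac [-0.3843 -0.3728  0.0223]
0.03 world [ 0.     -0.0016  0.034 ] tool frac [-0.1007 -0.0912  0.0053]
0.01 world [ 0.     -0.0016  0.014 ] tool frac [-0.044  -0.0349  0.0019]
0 world [ 0.     -0.0016  0.004 ] tool frac [-0.0157 -0.0067  0.0002]
up 10mm frac [-0.0284 -0.0282  0.0017] roll -0.11517493201851417
F tool [-0.13  0.29  0.65] torque tool [ 0.14 -0.11  0.29]
top underside -0.0244 n [-0.005  0.003  1.   ] y [-0.0576  0.0573]
top -x face -0.0325 n [-1.     0.007  0.008] y [-0.0575  0.0568]
scene underside -0.0218 n [ 0.    -0.091  0.996] y [0.0206 0.0577]
scene -x face -0.0321 n [-1.     0.01   0.001] y [-0.0415  0.0578]
wrist underside -0.0192 n [-0.007 -1.     0.019] y [0.0568 0.0577]
wrist -x face -0.0324 n [-1.     0.009  0.001] y [-0.0563  0.0576]
```

View pics/s9.png

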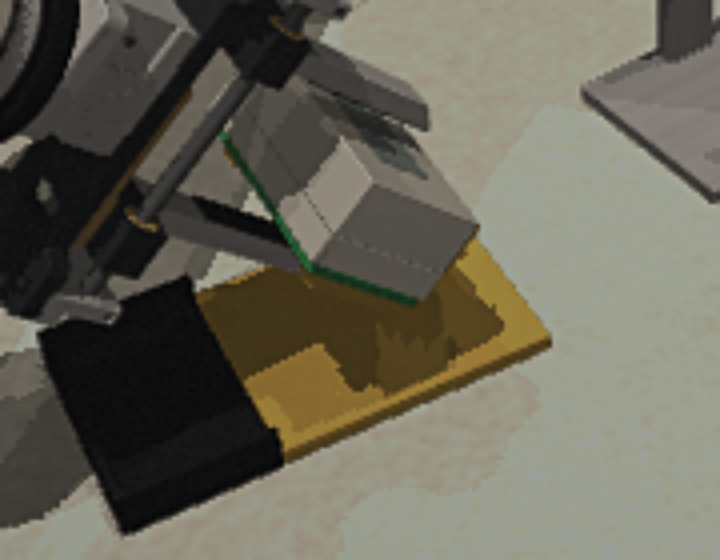

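View pics/w9.png

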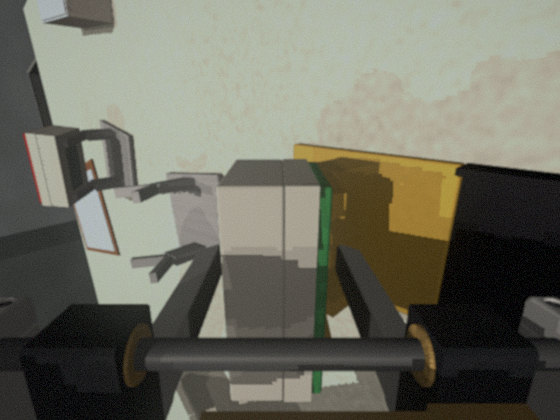

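>>> drive_tool --commands '[[[-0.04, 0, 0, 0], [-0.08, 0, 0, 0], [-0.12, 0, 0, 0], [-0.12, 0, 0, 0], [-0.12, 0, 0, 0], [-0.12, 0, 0, 0], [-0.08, 0, 0, 0], [0, 0, 0, 0], [0, 0, 0, 0]]]'

```text
time: 21.05
tool_pos: [0.533, -0.3713, 0.2044]
ee_rot: [-1.511, 0.789, 1.561]
wrist_force: [0.2, 0.5, 0.2]
width: 0.0704
```

```bash
python3 st.py; python3 look.py 10; python3 - <<'E'
from h import *
from bench import imaging
s=imaging.snapshot("scene");cv2.imwrite("pics/full.png",s["pixels"][:,:,::-1])
W0=np.load("scene0.npz");d=np.abs(W0["z_map"]-s["z_map"])[150:240,340:420];print("red depth change",np.median(d),np.percentile(d,95))
E
```

```text
t 21.05 q [-0.931  0.743  0.688  0.599  2.285  0.974] p [ 0.533  -0.3713  0.2044] w 0.0704 F [0.2 0.5 0.2]
[[ 0.007 -0.066 -0.998]
 [ 0.705 -0.708  0.052]
 [-0.71  -0.703  0.042]]
az 89.44 down 45.2
0.13 world [0.0012 0.1189 0.0133] tool frac [ 0.2973 -0.3742  0.0222]
0.03 world [ 0.0012  0.1189 -0.0867] tool frac [ 0.5812 -0.0928  0.0055]
0.01 world [ 0.0012  0.1189 -0.1067] tool frac [ 0.638  -0.0366  0.0021]
0 world [ 0.0012  0.1189 -0.1167] tool frac [ 6.663e-01 -8.400e-03  4.000e-04]
up 10mm frac [-0.0284 -0.0281  0.0017] roll -0.12065814479203753
F tool [ 0.22 -0.5  -0.2 ] torque tool [ 0.11 -0.1   0.35]
top underside -0.0244 n [-0.004  0.001  1.   ] y [-0.0573  0.0573]
top -x face -0.0325 n [-1.     0.006  0.007] y [-0.0574  0.057 ]
scene underside -0.0223 n [-0.004 -0.012  1.   ] y [-0.0581  0.0572]
scene -x face -0.0321 n [ 1.    -0.013  0.005] y [-0.0574  0.0576]
wrist -x face -0.0325 n [-1.     0.009  0.004] y [-0.0567  0.0572]
red depth change 0.0021070242 0.006564855
```

View pics/s10.png

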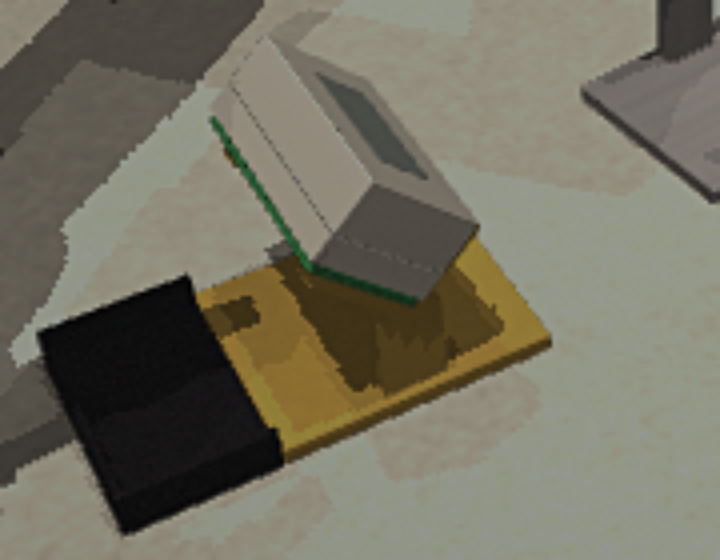

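View pics/full.png

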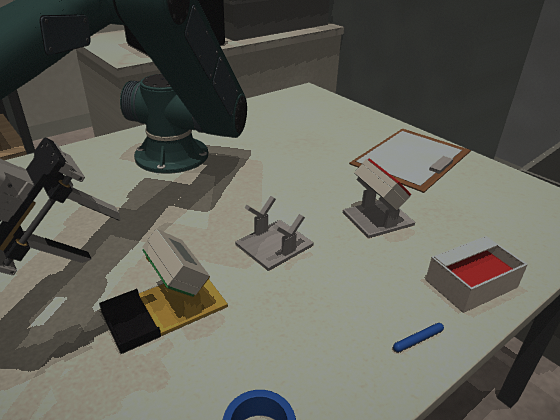

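View pics/w10.png

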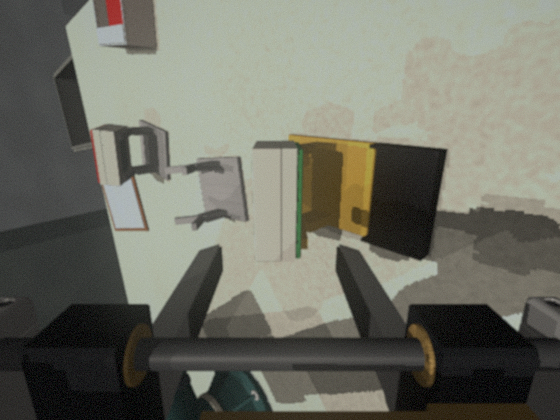

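```bash
python3 - <<'E'
from bench import robot
print(robot.close_job())
E
```

```text
the job is handed in; nothing more can be done
None
```

The green-lidded caddy is lying lid-down in the middle of the yellow feeder cradle, let go, and I handed the job in at about 21 s of the 48 s allowed.

**What I did:**
- The moves only allow a turn about the tool's own axis. I got the 45° tilt by pushing the arm past its reach until the tool tipped over, and checked the angle after each push.
- I pinched the caddy from lid to underside; the opening read 48 mm.
- I lifted it, turned it 186° about the tool axis, set it into the V with light contact of about 17 N, opened the fingers and backed straight out.

**Last checks:**
- **Lid:** it looks shut in every picture after the grasp, and the opening stayed at 47–48 mm throughout the carry.
- **Position:** along its length the caddy is within about 0.5 mm of centred. It sits within about 0.5 mm of the given middle in the top view, and within about 2 mm in the scene view.
- **Flatness:** the underside is within about 0.3° of parallel to the V face in the top view, and about 0.7° in the scene view.
- **Clear of the robot:** the gripper is about 17 cm back from the caddy and the wrist force reads about zero.
- **Red caddy:** it looks unmoved; the depth there changed by about 2 mm, which is within the noise.

**Small disagreement:** all three cameras still show a turn of 0.4–0.7° within the plane of the V face, about the size of the measuring error. I left it as it was.

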